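# Secure a culture jar and set its vented cap

### The job

Turn the orange turnbutton on the jar stand until it lies fully over the tab of the blue foot frame, so the jar is secured. Then screw the red cap of that jar down (clockwise from above) until it bottoms out, and back it off a quarter turn so the plant can breathe. Finish while still gripping the cap there: do not let go; leave the turnbutton closed and all the other things where they stand.

Things in the scene. Friction and masses are not known exactly. Their poses are not given: they have to be found in the camera images.
- stand: fixed white plate 110 x 260 x 12 mm (x, y, z); origin at the centre of its underside on the bench. It carries a glass jar (axis at y +60 mm, 68 mm across up to 52 mm above the bench, 40 mm neck above), a blue frame 94 mm square round its foot (top 26 mm above the bench) with a 30 mm wide tab reaching to y -50 mm, and the turnbutton (pivot at y -70 mm)
- turnbutton (a joint): orange turnbutton about its upright pivot, rad: 0 = closed, blade along the stand's +y over the blue tab, against a stop; grows anticlockwise from above as it opens, to a stop at 1.9. It starts open by 1.1 to 1.75, so it is closed clockwise. Friction 0.06 N m, stays where it is left
- turnbutton_grip (a point): centre of the turnbutton's upright grip fin, on the pivot axis, 51 mm above the bench; it turns with the turnbutton. The fin is 14 mm thick along this point's x, 34 mm long along its y, 38 to 64 mm above the bench; below it the blade (14 mm wide, 10 mm high) runs from 17 mm behind the pivot to 35 mm ahead of it along +y
- cap (a joint): red screw cap on its thread, rad: 0 = bottomed out against a hard stop; grows anticlockwise from above (unscrewing), so it is tightened clockwise. It rises 6 mm per turn (0.955 mm per rad). Starts 2.3 to 3.8 rad above the bottom; upper stop 5.0. Thread friction 0.1 N m, it stays where it is left
- cap_grip (a point): centre of the red knurled cap (on its axis, half-way up), turns with it; cap 48 mm across, 24 mm high, centre 80 mm above the bench when bottomed. A white bar on its top runs from the centre to the rim along this point's -y: it points at the turnbutton (stand -y) when bottomed, along stand +x a quarter turn back
- pot_a_mid (a point): loose green plant pot, 58 mm across, 55 mm tall; point at its centre; bystander, leave alone
- pot_b_mid (a point): second loose green plant pot, the same; point at its centre; bystander, leave alone
- spare_jar_mid (a point): loose spare glass jar with a BLUE cap, 68 mm across, 80 mm tall; point at its centre; bystander, leave alone
- beaker_mid (a point): loose open glass beaker, 64 mm across, 80 mm tall; point at its centre; bystander, leave alone
- bottle_white_mid (a point): loose white nutrient bottle with a red cap, 72 mm across, 196 mm tall; point at its centre; bystander, leave alone
- bottle_brown_mid (a point): loose brown nutrient bottle with a red cap, 72 mm across, 196 mm tall; point at its centre; bystander, leave alone
- tweezers_mid (a point): loose metal tweezers lying flat on the bench, 125 mm long, 8 mm high; point at their centre; bystander, leave alone

How it is judged:
By the outcome, as a careful person would: the job done as asked, in the order asked, and still so for the second after the job is handed in, while the arm keeps its last pose, push and grip.
It also fails if it takes over 54 s, if anything falls off the work surface, if the arm or the gripper's body presses on something with over 40 N, if the wrist force passes 120 N, or if a joint passes its speed limit or range.

### The arm

A 6-joint arm with a two-finger parallel gripper is mounted at the origin on the work surface. World frame = base frame: x ahead of the robot, y to its left, z up, the work surface at z = 0. Lengths are in m, angles in degrees, forces in N, time in s.
With the tool pointing down it reaches from about 0.25 to 0.725 m from the base axis. Payload 9.7 kg.
Tool frame: the origin (TCP) lies at the very end of the fingers, on their centre line; the grasp point (between the pads) lies 19 mm behind it (bot.hold_point_z is the distance from the TCP to the grasp point, in m); z points along the fingers, y is the line along which they close (so a half turn about z gives the same grasp; the last joint's range is limited). The gripper opens to 85 mm and grips with 20 to 120 N. Pads are 22 mm wide; open, the fingers measure 114 mm over their backs; the gripper's body (76 mm by 85 mm) begins 54 mm behind the grasp point. The pads swing forward as they close: fully open they stand 13 mm farther back than shut.
Start: joints at [64.114, 4.979, 10.078, 95.1, 0, 90], TCP at [0.24, 0.495, 0.231] pointing down, gripper open.
Joint ranges: [-179.16, 179.16], [-48.56, 103.87], [-65.8, 70.77], [-126.05, 130.52], [-82.76, 87.17], [-180, 180]. Speed limits (degrees/s): [127.2, 127.2, 147.25, 180, 180, 180].

### API

Orientations are given as [roll, pitch, yaw] about the fixed x, y, z axes, in that order (R = Rz(yaw) Ry(pitch) Rx(roll)).
In Python, from workcell import bot gives the robot as it stands.
- The arm moves only by the tool play_rows, never from a script. Its argument "targets" is a list of rows, each an object with "grip": the closure in counts, from 0 (fully open) to 255 (shut); "linear": the shift along the world's x, y, z in cm, a list of three; "delta_rot": the turn, a rotation vector about the world's x, y, z in rad, a list of three. A call has 1 to 10 rows; each row is the pose to reach, as a shift and turn from the pose commanded when the call began; what a row does not reach only later rows make up. A row lasts 1/10 s, in which the tool goes at most 50 mm and 8.59 degrees, less where a joint would pass 70% of its speed; a pose out of reach is approached as far as the arm can. A call with a gripper value outside its range is refused whole. The fingers move at their own pace and stop on an object; "force" is the grip in N (left out, the last holds). Time passes only in rows, so rows that repeat a pose let the fingers close. It gives the time, the measured TCP pose, the force, the opening and the grip force at its end, in the units of the state.
- bot.get_obs(): the state, without advancing time (a new reading comes with each control period).
- bot.camera(name): name is "scene" or "top" or "wrist"; returns a dict with "color" (480x640x3 uint8, red, green, blue), "range_z" (480x640 float32, m along the optical axis (not along the pixel's ray), 0 where there is no reading), "fov_y" (degrees; the focal length in pixels is half the picture's height over the tangent of half this angle, whatever the lens; pixels are square), "cx", "cy" (the principal point, pixels), "dist_coeffs" ([k1, k2, p1, p2, k3] as OpenCV has them; the pictures are not rectified), "world_to_cam" (4x4, takes a point from world to camera coordinates). Camera axes: x right, y up, looking along -z (the intrinsics and any distortion apply to the point x, -y, -z); pixel columns grow to the right and rows downward; lengths in m; the calibration is good to about 2 mm. A picture is of the moment at which its call begins.
- bot.job_done(): hands the job in; it is judged then, once.
Trained networks look in a picture, given as the dict that the camera call returned (one of the last four; its "shot" number tells which), for a name from the list of things; names that differ only in an ending like _2 or _b are one class to them, and where a whole thing is asked for, a point or a joint stands for the part that bears it (a point fixed in the world has none). Each returns a list of dicts, best first, with "conf" (0 to 1); they miss things now and then, are a little off and sometimes report something else, mostly with a low value. They report only what shows in the picture. A call takes as long as a camera call.
- bot.search_frame(picture, target): "box" ([left, top, right, bottom] in pixels, round what is visible of it).
- bot.trace(picture, target): "pixels" (480x640 bool, what is visible of it) and "box" ([left, top, right, bottom] in pixels, round what is visible of it).
- bot.pinpoint(picture, target): "pixel" ([column, row] in pixels: a listed point, or the origin of a listed thing).
The state is a dict: "time": time; "q": joint angles; "qd": joint speeds; "joint_efforts": joint torques, N m; "ee_pos": TCP position; "tcp_rot": TCP orientation; "wrist_force": force on the tool from outside, world axes, zero at the start; "torque": the same for the moment, N m; "opening": finger opening in m; "grasp_force": force on a finger pad.
Only numpy, scipy, OpenCV 4.12 (cv2) and the standard library are available. Lean on these libraries where they do the work, as an engineer would, in place of code of your own. Each camera call takes 0.05 s, during which the arm holds its last target. There are 200 camera calls.

## Working session

There is one attempt and no reset: what is moved stays moved. The work goes in short steps, Python scripts to look and compute and a tool call to move; the robot and the scene stay as the last step left them, time stands still between calls to the robot, and variables do not carry over. Pictures are saved under pics/ and viewed, at most 10 in all, crops included, and the job is handed in when it is done.

Besides the shell and the picture viewer there is one more tool, called after "Request:" in YAML: its name, and indented under it one key for each argument. play_rows: Moves the arm, as the interface text tells. Its arguments: {"type":"object","properties":{"targets":{"type":"array","items":{"type":"object","properties":{"grip":{"type":"number"},"linear":{"type":"array","items":{"type":"number"}},"delta_rot":{"type":"array","items":{"type":"number"}}}}},"force":{"type":"number"}},"required":["targets"]}

```bash
mkdir -p pics
cat > h.py <<'E'
import numpy as np, cv2
from workcell import bot
def K(c):
    f=240/np.tan(np.radians(c["fov_y"])/2); return np.array([[f,0,c["cx"]],[0,f,c["cy"]],[0,0,1.]])
def ray(c,px):
    n=cv2.undistortPoints(np.array([[px]],float),K(c),np.array(c["dist_coeffs"],float))[0,0]
    T=np.linalg.inv(c["world_to_cam"]); d=T[:3,:3]@np.array([n[0],-n[1],-1.]); return T[:3,3],d
def atz(c,px,z):
    o,d=ray(c,px); return o+d*(z-o[2])/d[2]
def bydepth(c,px):
    o,d=ray(c,px); return o+d*c["range_z"][int(px[1]),int(px[0])]
def proj(c,P):
    P=np.atleast_2d(P); p=(c["world_to_cam"]@np.c_[P,np.ones(len(P))].T)[:3].T
    q=p*[1,-1,-1]; return cv2.projectPoints(q,np.zeros(3),np.zeros(3),K(c),np.array(c["dist_coeffs"],float))[0][:,0]
def save(c,n): cv2.imwrite("pics/"+n,c["color"][:,:,::-1])
E
python3 - <<'E'
from h import *
np.set_printoptions(precision=4,suppress=True)
o=bot.get_obs(); print(o["time"],o["ee_pos"],o["tcp_rot"],o["opening"],bot.hold_point_z)
for n in ["top","scene"]:
    c=bot.camera(n); save(c,n+"0.png")
    for t,z in [("stand",0),("turnbutton_grip",.051),("cap_grip",.083),("pot_a_mid",.027),("spare_jar_mid",.04),("beaker_mid",.04),("bottle_white_mid",.098),("bottle_brown_mid",.098),("tweezers_mid",.004)]:
        for r in bot.pinpoint(c,t)[:2]: print(n,t,round(r["conf"],2),np.array(r["pixel"]),atz(c,r["pixel"],z))
E
```

```text
0.0 [0.24   0.4946 0.2305] [-179.9169   -0.002   154.1159] 0.08499777781097273 0.0187
top stand 0.92 [359.5 278.1] [ 0.5349 -0.0834  0.    ]
top pot_a_mid 0.57 [327.8 225.1] [ 0.6626 -0.0222  0.027 ]
top spare_jar_mid 0.8 [503.7 255. ] [ 0.5477 -0.4172  0.04  ]
top beaker_mid 0.84 [133.1 296.7] [0.5397 0.4353 0.04  ]
top beaker_mid 0.73 [505.1 251.5] [ 0.5554 -0.422   0.04  ]
top bottle_white_mid 0.8 [138.3 224.8] [0.6901 0.3966 0.098 ]
top bottle_white_mid 0.5 [133.7 296.1] [0.5336 0.4108 0.098 ]
top bottle_brown_mid 0.57 [494.4 201. ] [ 0.6624 -0.3942  0.098 ]
top tweezers_mid 0.75 [350.8 324.6] [ 0.4303 -0.0505  0.004 ]
top tweezers_mid 0.73 [132.5 297.9] [0.5415 0.4513 0.004 ]
scene stand 0.87 [300.5 225. ] [ 0.5269 -0.0994  0.    ]
scene stand 0.27 [518.7 289.6] [0.5114 0.4481 0.    ]
scene turnbutton_grip 0.63 [264.7 266.6] [ 0.6973 -0.1132  0.051 ]
scene turnbutton_grip 0.59 [274.3 210. ] [ 0.5432 -0.1602  0.051 ]
scene cap_grip 0.8 [329.3 213.4] [ 0.5275 -0.0245  0.083 ]
scene pot_a_mid 0.55 [304.9 270.8] [ 0.6613 -0.0319  0.027 ]
scene pot_a_mid 0.5 [521.3 287.7] [0.523  0.4451 0.027 ]
scene spare_jar_mid 0.65 [184.7 187.8] [ 0.5538 -0.4102  0.04  ]
scene beaker_mid 0.96 [519.8 288.8] [0.5363 0.438  0.04  ]
scene bottle_white_mid 0.59 [502.7 333.3] [0.6909 0.3996 0.098 ]
scene bottle_brown_mid 0.89 [157.9 208. ] [ 0.6701 -0.3963  0.098 ]
scene bottle_brown_mid 0.41 [182.4 187.3] [ 0.5939 -0.3762  0.098 ]
```

View pics/top0.png

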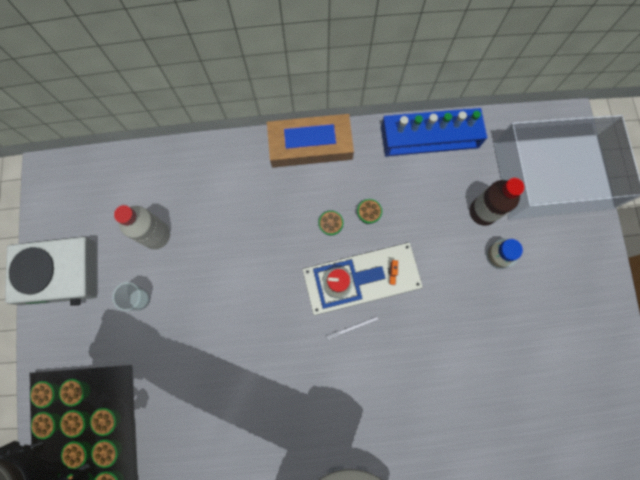

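View pics/scene0.png

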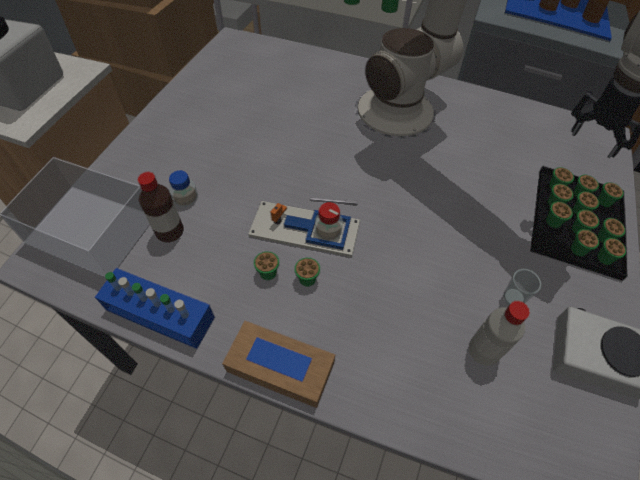

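The top view shows the stand at about (362,278), the turnbutton at (394,271), open and pointing towards the robot, and the jar's red cap at (338,281) with its white bar pointing left. The scene view agrees: turnbutton at (278,213), cap at (329,212). I'll move over the stand.

Request:
play_rows:
  targets:
    - {"grip":0,"linear":[13,-30,6],"delta_rot":[0,0,0]}
    - {"grip":0,"linear":[13,-30,6],"delta_rot":[0,0,0]}
    - {"grip":0,"linear":[24,-59,9],"delta_rot":[0,0,0]}
    - {"grip":0,"linear":[24,-59,9],"delta_rot":[0,0,0]}
    - {"grip":0,"linear":[24,-59,9],"delta_rot":[0,0,0]}
    - {"grip":0,"linear":[24,-59,9],"delta_rot":[0,0,0]}
    - {"grip":0,"linear":[24,-59,9],"delta_rot":[0,0,0]}
    - {"grip":0,"linear":[24,-59,9],"delta_rot":[0,0,0]}
    - {"grip":0,"linear":[24,-59,9],"delta_rot":[0,0,0]}
    - {"grip":0,"linear":[24,-59,9],"delta_rot":[0,0,0]}

```text
time: 2.0
ee_pos: [0.4274, 0.0346, 0.3029]
tcp_rot: [180.0, 0.1, 154.1]
wrist_force: [1.3, 0.7, 0.5]
opening: 0.0854
grasp_force: 0.0
```

Request:
play_rows:
  targets:
    - {"grip":0,"linear":[10,-24,3],"delta_rot":[0,0,0]}
    - {"grip":0,"linear":[10,-24,3],"delta_rot":[0,0,0]}
    - {"grip":0,"linear":[10,-24,3],"delta_rot":[0,0,0]}
    - {"grip":0,"linear":[10,-24,3],"delta_rot":[0,0,0]}
    - {"grip":0,"linear":[10,-24,3],"delta_rot":[0,0,0]}
    - {"grip":0,"linear":[10,-24,3],"delta_rot":[0,0,0]}

```text
time: 2.6
ee_pos: [0.5281, -0.2074, 0.3309]
tcp_rot: [-180.0, -0.1, 153.9]
wrist_force: [0.9, -0.4, -0.7]
opening: 0.0852
grasp_force: 0.0
```

Run:
```python
from h import *
np.set_printoptions(precision=4,suppress=True)
o=bot.get_obs(); print(o["time"],o["q"],o["ee_pos"],o["tcp_rot"])
c=bot.camera("wrist"); save(c,"w1.png")
print(np.linalg.inv(c["world_to_cam"])[:3,3], proj(c,[[.543,-.155,.051],[.527,-.0245,.083]]))
for t,z in [("stand",0),("turnbutton_grip",.051),("cap_grip",.083)]:
    for r in bot.pinpoint(c,t)[:2]: print(t,round(r["conf"],2),np.array(r["pixel"]),atz(c,r["pixel"],z))
```

```text
2.6 [-21.423   11.4306  28.6932 107.3371  -0.0381   4.657 ] [ 0.5281 -0.2074  0.3309] [-179.956    -0.0712  153.92  ]
[ 0.456  -0.1703  0.4731] [[369.3028 177.6826]
 [481.8244 114.0535]]
stand 0.69 [410.9 141. ] [ 0.5338 -0.0861  0.    ]
stand 0.33 [403.2  41.8] [ 0.4232 -0.0513  0.    ]
turnbutton_grip 0.81 [372.9 181.3] [ 0.5488 -0.1529  0.051 ]
cap_grip 0.66 [476.8 115.7] [ 0.5263 -0.0297  0.083 ]
cap_grip 0.15 [233.4 360.6] [ 0.6771 -0.4115  0.083 ]
```

View pics/w1.png

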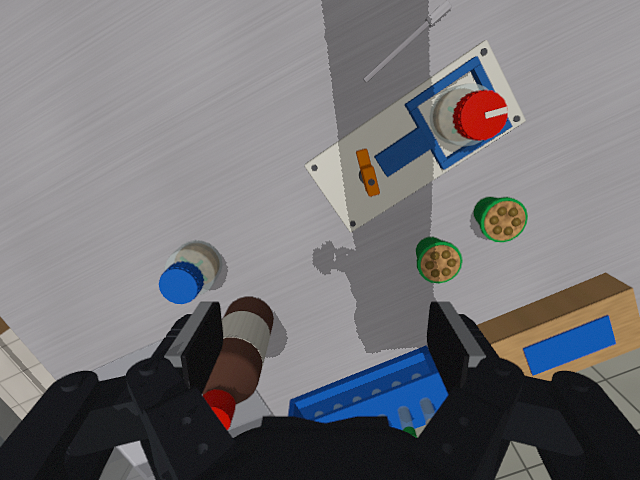

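Run:
```python
from h import *
np.set_printoptions(precision=4,suppress=True)
c=bot.camera("wrist"); hsv=cv2.cvtColor(c["color"],cv2.COLOR_RGB2HSV)
R=c["range_z"]
v,u=np.mgrid[:480,:640]
T=np.linalg.inv(c["world_to_cam"])
n=cv2.undistortPoints(np.dstack([u,v]).reshape(-1,1,2).astype(float),K(c),np.array(c["dist_coeffs"],float))[:,0]
P=(np.c_[n[:,0],-n[:,1],-np.ones(len(n))]*R.reshape(-1,1))@T[:3,:3].T+T[:3,3]
P=P.reshape(480,640,3)
near=lambda x,y,r:(np.hypot(P[...,0]-x,P[...,1]-y)<r)&(R>0)
S=hsv[...,1]; H=hsv[...,0]
m=near(.545,-.154,.06)&(S>130)&(H>3)&(H<25)&(P[...,2]>.02)
q=P[m]; print("orange",m.sum(),q[:,2].max())
for lo,hi in((.055,.08),(.02,.045)):
    s=q[(q[:,2]>lo)&(q[:,2]<hi)]
    if len(s)>20: print(lo,len(s),s.mean(0),cv2.minAreaRect((s[:,:2]*1000).astype(np.float32)))
m=near(.527,-.027,.035)&(P[...,2]>.08); q=P[m]
zt=np.median(q[:,2]); s=q[abs(q[:,2]-zt)<.005]; print("cap",m.sum(),zt,cv2.minEnclosingCircle((s[:,:2]*1000).astype(np.float32)))
w=P[m&(S<90)]; print("bar",len(w),w.mean(0) if len(w) else 0)
m=near(.535,-.09,.16)&(S<60)&(hsv[...,2]>110)&(P[...,2]>.005)&(P[...,2]<.02); q=P[m]
print("stand",len(q),cv2.minAreaRect((q[:,:2]*1000).astype(np.float32)))
```

```text
orange 601 0.4191237113734865
0.055 325 [ 0.5437 -0.1558  0.0629] ((544.9013671875, -155.77182006835938), (13.645011901855469, 34.138938903808594), 80.33602905273438)
0.02 195 [ 0.5215 -0.1522  0.0373] ((534.239501953125, -153.9804229736328), (13.381799697875977, 48.13505172729492), 79.61077117919922)
cap 2056 0.09402163827225438 ((527.0208740234375, -27.082202911376953), 25.21563148498535)
bar 161 [ 0.5289 -0.0169  0.0947]
stand 10743 ((548.0711059570312, -82.41131591796875), (224.17446899414062, 271.15313720703125), 16.897554397583008)
```

The wrist view shows the turnbutton at (368,172), about 72° open, and the red cap at (480,115) with its bar pointing right. Both are in clear space, so I'll approach the fin and check once more on the way down.

Request:
play_rows:
  targets:
    - {"grip":0,"linear":[1.7,5.1,-4],"delta_rot":[0,0,0.14]}
    - {"grip":0,"linear":[1.7,5.1,-4],"delta_rot":[0,0,0.286]}
    - {"grip":0,"linear":[1.7,5.1,-15],"delta_rot":[0,0,0.286]}
    - {"grip":0,"linear":[1.7,5.1,-19],"delta_rot":[0,0,0.286]}
    - {"grip":0,"linear":[1.7,5.1,-19],"delta_rot":[0,0,0.286]}
    - {"grip":0,"linear":[1.7,5.1,-19],"delta_rot":[0,0,0.286]}
    - {"grip":0,"linear":[1.7,5.1,-19],"delta_rot":[0,0,0.286]}

```text
time: 3.55
ee_pos: [0.5438, -0.1512, 0.144]
tcp_rot: [180.0, 0.0, 170.6]
wrist_force: [0.1, 0.1, 1.2]
opening: 0.0851
grasp_force: 0.0
```

```bash
cat >> h.py <<'E'
def cloud(c):
    R=c["range_z"]; v,u=np.mgrid[:480,:640]; T=np.linalg.inv(c["world_to_cam"])
    n=cv2.undistortPoints(np.dstack([u,v]).reshape(-1,1,2).astype(float),K(c),np.array(c["dist_coeffs"],float))[:,0]
    P=(np.c_[n[:,0],-n[:,1],-np.ones(len(n))]*R.reshape(-1,1))@T[:3,:3].T+T[:3,3]
    return P.reshape(480,640,3), cv2.cvtColor(c["color"],cv2.COLOR_RGB2HSV)
def fin(P,h,lo=.055,hi=.08):
    m=(np.hypot(P[...,0]-.545,P[...,1]+.156)<.06)&(h[...,1]>130)&(h[...,0]>3)&(h[...,0]<25)&(P[...,2]>lo)&(P[...,2]<hi)
    s=P[m]; return len(s), cv2.minAreaRect((s[:,:2]*1000).astype(np.float32)) if len(s)>20 else None
def blue(P,h):
    m=(np.hypot(P[...,0]-.535,P[...,1]+.06)<.11)&(h[...,1]>130)&(h[...,0]>100)&(h[...,0]<125)&(abs(P[...,2]-.026)<.005)
    s=P[m]; return len(s), cv2.minAreaRect((s[:,:2]*1000).astype(np.float32)) if len(s)>20 else None
E
python3 - <<'E'
from h import *
o=bot.get_obs(); print(o["time"],o["q"],o["ee_pos"],o["tcp_rot"])
c=bot.camera("wrist"); save(c,"w2.png"); P,h=cloud(c); print(fin(P,h),blue(P,h))
c=bot.camera("top"); P,h=cloud(c); print(fin(P,h),blue(P,h))
E
```

```text
3.55 [-1.55408171e+01  6.04220195e+00  1.57125717e+00  8.55037899e+01
  3.14260715e-03 -6.12302462e+00] [ 0.54381283 -0.15121371  0.14401408] [1.79999570e+02 2.54563728e-02 1.70582208e+02]
(919, ((545.1163940429688, -155.31509399414062), (13.360550880432129, 34.20872497558594), 80.03728485107422)) (7906, ((531.4531860351562, -57.96593475341797), (93.49330139160156, 156.8292236328125), 8.561602592468262))
(62, ((539.8472290039062, -156.1356658935547), (11.129853248596191, 26.3983097076416), 80.20619201660156)) (587, ((529.459716796875, -59.579795837402344), (89.37466430664062, 150.57313537597656), 8.020445823669434))
```

Request:
play_rows:
  targets:
    - {"grip":0,"linear":[0.13,-0.41,-3],"delta_rot":[0,0,-0.01]}
    - {"grip":0,"linear":[0.13,-0.41,-6],"delta_rot":[0,0,-0.01]}
    - {"grip":0,"linear":[0.13,-0.41,-9],"delta_rot":[0,0,-0.01]}
    - {"grip":0,"linear":[0.13,-0.41,-10.7],"delta_rot":[0,0,-0.01]}
    - {"grip":0,"linear":[0.13,-0.41,-10.7],"delta_rot":[0,0,-0.01]}
    - {"grip":0,"linear":[0.13,-0.41,-10.7],"delta_rot":[0,0,-0.01]}

```text
time: 4.25
ee_pos: [0.5471, -0.1568, 0.0382]
tcp_rot: [-180.0, 0.2, 169.9]
wrist_force: [-1.1, -0.3, 0.2]
opening: 0.0854
grasp_force: 0.0
```

Request:
play_rows:
  force: 30
  targets:
    - {"grip":255}
    - {"grip":255}
    - {"grip":255}
    - {"grip":255}
    - {"grip":255}
    - {"grip":255}
    - {"grip":255}
    - {"grip":255}

```text
validation failed for argument at $.ta...
```

Request:
play_rows:
  force: 30
  targets:
    - {"grip":255,"linear":[-0.15,0.1,0],"delta_rot":[0,0,0]}
    - {"grip":255,"linear":[-0.15,0.1,0],"delta_rot":[0,0,0]}
    - {"grip":255,"linear":[-0.15,0.1,0],"delta_rot":[0,0,0]}
    - {"grip":255,"linear":[-0.15,0.1,0],"delta_rot":[0,0,0]}
    - {"grip":255,"linear":[-0.15,0.1,0],"delta_rot":[0,0,0]}
    - {"grip":255,"linear":[-0.15,0.1,0],"delta_rot":[0,0,0]}
    - {"grip":255,"linear":[-0.15,0.1,0],"delta_rot":[0,0,0]}
    - {"grip":255,"linear":[-0.15,0.1,0],"delta_rot":[0,0,0]}

```text
time: 5.05
ee_pos: [0.5438, -0.1564, 0.0357]
tcp_rot: [-179.9, 0.0, 169.9]
wrist_force: [-1.3, -4.8, 3.3]
opening: 0.0134
grasp_force: 32.9
```

Request:
play_rows:
  targets:
    - {"grip":255,"linear":[0,0,0],"delta_rot":[0,0,-0.12]}
    - {"grip":255,"linear":[0,0,0],"delta_rot":[0,0,-0.25]}
    - {"grip":255,"linear":[0,0,0],"delta_rot":[0,0,-0.38]}
    - {"grip":255,"linear":[0,0,0],"delta_rot":[0,0,-0.51]}
    - {"grip":255,"linear":[0,0,0],"delta_rot":[0,0,-0.64]}
    - {"grip":255,"linear":[0,0,0],"delta_rot":[0,0,-0.77]}
    - {"grip":255,"linear":[0,0,0],"delta_rot":[0,0,-0.9]}
    - {"grip":255,"linear":[0,0,0],"delta_rot":[0,0,-1.03]}
    - {"grip":255,"linear":[0,0,0],"delta_rot":[0,0,-1.14]}
    - {"grip":255,"linear":[0,0,0],"delta_rot":[0,0,-1.18]}

```text
time: 6.05
ee_pos: [0.5449, -0.1555, 0.0358]
tcp_rot: [179.9, 0.0, 102.1]
wrist_force: [4.1, -0.2, 0.3]
opening: 0.0132
grasp_force: 32.6
```

Request:
play_rows:
  targets:
    - {"grip":255,"linear":[0,0,0],"delta_rot":[0,0,-0.03]}
    - {"grip":255,"linear":[0,0,0],"delta_rot":[0,0,-0.06]}
    - {"grip":255,"linear":[0,0,0],"delta_rot":[0,0,-0.08]}
    - {"grip":255,"linear":[0,0,0],"delta_rot":[0,0,-0.1]}
    - {"grip":255,"linear":[0,0,0],"delta_rot":[0,0,-0.1]}
    - {"grip":255,"linear":[0,0,0],"delta_rot":[0,0,-0.1]}

```text
time: 6.65
ee_pos: [0.545, -0.1555, 0.0358]
tcp_rot: [179.9, 0.0, 96.7]
wrist_force: [5.1, -0.4, 0.5]
opening: 0.0135
grasp_force: 34.4
```

Run:
```python
from h import *
o=bot.get_obs(); print(o["time"],o["torque"],o["wrist_force"],o["tcp_rot"],o["opening"],o["q"][5])
```

```text
6.65 [-0.02728408 -1.25433687  0.59713969] [ 5.10967844 -0.40274685  0.54539633] [1.79874311e+02 3.44270152e-02 9.66540249e+01] 0.013515661883002772 67.41639873526918
```

Torque at the stop is 0.6 N·m against 0.06 N·m of friction, so the turnbutton is closed. I'll release and lift.

Request:
play_rows:
  targets:
    - {"grip":0,"linear":[0,0,0],"delta_rot":[0,0,0]}
    - {"grip":0,"linear":[0,0,0],"delta_rot":[0,0,0]}
    - {"grip":0,"linear":[0,0,0],"delta_rot":[0,0,0]}
    - {"grip":0,"linear":[0,0,0],"delta_rot":[0,0,0]}
    - {"grip":0,"linear":[0,0,0],"delta_rot":[0,0,0]}
    - {"grip":0,"linear":[0,0,4],"delta_rot":[0,0,0]}
    - {"grip":0,"linear":[0,0,8],"delta_rot":[0,0,0]}
    - {"grip":0,"linear":[0,0,13],"delta_rot":[0,0,0]}
    - {"grip":0,"linear":[0,2,17],"delta_rot":[0,0,0]}
    - {"grip":0,"linear":[0,4,19],"delta_rot":[0,0,0.1]}

```text
time: 7.65
ee_pos: [0.5445, -0.1155, 0.2295]
tcp_rot: [179.8, 0.1, 102.3]
wrist_force: [0.2, 0.4, 0.2]
opening: 0.085
grasp_force: 0.0
```

Request:
play_rows:
  targets:
    - {"grip":0,"linear":[0,2,0],"delta_rot":[0,0,0.14]}
    - {"grip":0,"linear":[0,2,0],"delta_rot":[0,0,0.28]}
    - {"grip":0,"linear":[0,2,0],"delta_rot":[0,0,0.42]}
    - {"grip":0,"linear":[0,2,0],"delta_rot":[0,0,0.56]}
    - {"grip":0,"linear":[0,2,0],"delta_rot":[0,0,0.7]}
    - {"grip":0,"linear":[0,2,0],"delta_rot":[0,0,0.84]}
    - {"grip":0,"linear":[0,2,0],"delta_rot":[0,0,0.98]}
    - {"grip":0,"linear":[0,2,0],"delta_rot":[0,0,1.12]}
    - {"grip":0,"linear":[0,2,0],"delta_rot":[0,0,1.26]}
    - {"grip":0,"linear":[0,2,0],"delta_rot":[0,0,1.4]}

```text
time: 8.65
ee_pos: [0.5438, -0.0954, 0.2253]
tcp_rot: [180.0, -0.0, -177.1]
wrist_force: [0.5, -0.2, 0.7]
opening: 0.0852
grasp_force: 0.0
```

```bash
cat >> h.py <<'E'
def cap(P,h):
    m=(np.hypot(P[...,0]-.5266,P[...,1]+.0268)<.03)&(P[...,2]>.085)&(P[...,2]<.1)
    s=P[m]; zt=np.median(s[:,2]); mm=m&(abs(P[...,2]-zt)<.004)
    red=(h[...,1]>130); ctr=cv2.minEnclosingCircle((P[mm][:,:2]*1000).astype(np.float32))
    w=P[mm&(h[...,1]<90)][:,:2]*1000; d=w.mean(0)-ctr[0]
    return zt,ctr,len(w),w.mean(0),np.degrees(np.arctan2(d[1],d[0]))
E
python3 - <<'E'
from h import *
o=bot.get_obs(); print(o["time"],o["q"],o["ee_pos"],o["tcp_rot"])
c=bot.camera("wrist"); save(c,"w3.png"); P,h=cloud(c); print(fin(P,h),fin(P,h,.03,.045),blue(P,h),cap(P,h))
E
```

```text
8.65 [-9.94941480e+00  5.15513413e+00  9.59869664e+00  9.44503237e+01
  5.07405722e-04 -1.28117437e+01] [ 0.54383673 -0.09539553  0.22528732] [ 1.79998006e+02 -6.48039714e-03 -1.77137671e+02]
(598, ((544.9453125, -155.46151733398438), (14.267552375793457, 33.794822692871094), 7.8771772384643555)) (398, ((543.4442138671875, -145.4277801513672), (14.116832733154297, 49.35453414916992), 7.71861457824707)) (4548, ((531.2501831054688, -58.31970977783203), (93.93769073486328, 155.98068237304688), 8.014326095581055)) (np.float64(0.09402801732790272), ((526.5396728515625, -27.050949096679688), 24.730621337890625), 230, array([528.84070876, -15.65302754]), np.float64(78.58641841049557))
```

View pics/w3.png

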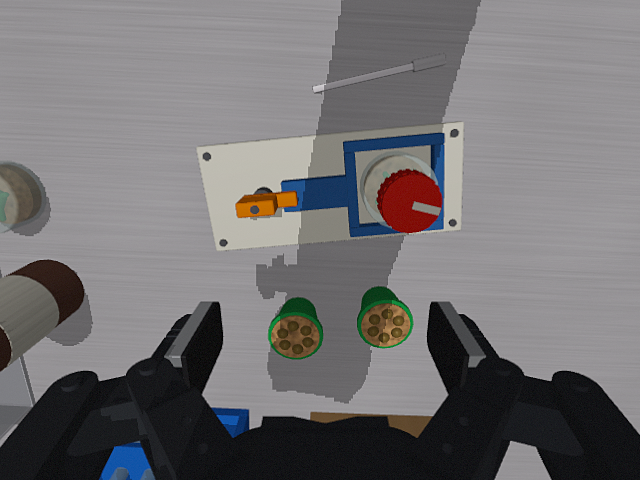

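The wrist view shows the orange blade lying over the blue tab at (290,197), with the fin within 0.2° of the frame axis, so it's closed. The cap is at (410,202) with its bar at about 79° in world, roughly 161° from bottom. Next I'll grip the cap.

Request:
play_rows:
  targets:
    - {"grip":0,"linear":[-0.9,3.4,0],"delta_rot":[0,0,0.12]}
    - {"grip":0,"linear":[-1.73,6.84,-1],"delta_rot":[0,0,0.24]}
    - {"grip":0,"linear":[-1.73,6.84,-4],"delta_rot":[0,0,0.35]}
    - {"grip":0,"linear":[-1.73,6.84,-7],"delta_rot":[0,0,0.35]}
    - {"grip":0,"linear":[-1.73,6.84,-10],"delta_rot":[0,0,0.35]}
    - {"grip":0,"linear":[-1.73,6.84,-13],"delta_rot":[0,0,0.35]}
    - {"grip":0,"linear":[-1.73,6.84,-15],"delta_rot":[0,0,0.35]}
    - {"grip":0,"linear":[-1.73,6.84,-15.9],"delta_rot":[0,0,0.35]}
    - {"grip":0,"linear":[-1.73,6.84,-15.9],"delta_rot":[0,0,0.35]}
    - {"grip":0,"linear":[-1.73,6.84,-15.9],"delta_rot":[0,0,0.35]}

```text
time: 9.7
ee_pos: [0.5271, -0.0271, 0.0674]
tcp_rot: [-180.0, 0.1, -157.5]
wrist_force: [-0.1, -0.4, 0.5]
opening: 0.0853
grasp_force: 0.0
```

Request:
play_rows:
  force: 30
  targets:
    - {"grip":255,"linear":[0,0,0],"delta_rot":[0,0,0]}
    - {"grip":255,"linear":[0,0,0],"delta_rot":[0,0,0]}
    - {"grip":255,"linear":[0,0,0],"delta_rot":[0,0,0]}
    - {"grip":255,"linear":[0,0,0],"delta_rot":[0,0,0]}
    - {"grip":255,"linear":[0,0,0],"delta_rot":[0,0,0]}
    - {"grip":255,"linear":[0,0,0],"delta_rot":[0,0,0]}

```text
time: 10.3
ee_pos: [0.5274, -0.0277, 0.0675]
tcp_rot: [-179.9, 0.1, -157.4]
wrist_force: [0.8, -5.0, 4.9]
opening: 0.0471
grasp_force: 30.9
```

Request:
play_rows:
  targets:
    - {"grip":255,"linear":[0,0,-0.01],"delta_rot":[0,0,-0.12]}
    - {"grip":255,"linear":[0,0,-0.02],"delta_rot":[0,0,-0.25]}
    - {"grip":255,"linear":[0,0,-0.04],"delta_rot":[0,0,-0.38]}
    - {"grip":255,"linear":[0,0,-0.05],"delta_rot":[0,0,-0.51]}
    - {"grip":255,"linear":[0,0,-0.06],"delta_rot":[0,0,-0.64]}
    - {"grip":255,"linear":[0,0,-0.07],"delta_rot":[0,0,-0.77]}
    - {"grip":255,"linear":[0,0,-0.09],"delta_rot":[0,0,-0.9]}
    - {"grip":255,"linear":[0,0,-0.1],"delta_rot":[0,0,-1.03]}
    - {"grip":255,"linear":[0,0,-0.11],"delta_rot":[0,0,-1.16]}
    - {"grip":255,"linear":[0,0,-0.12],"delta_rot":[0,0,-1.28]}

```text
time: 11.3
ee_pos: [0.5272, -0.0284, 0.0663]
tcp_rot: [-180.0, 0.2, 128.9]
wrist_force: [-0.5, -8.9, 5.9]
opening: 0.0472
grasp_force: 30.8
```

Request:
play_rows:
  targets:
    - {"grip":255,"linear":[0,0,-0.01],"delta_rot":[0,0,-0.12]}
    - {"grip":255,"linear":[0,0,-0.02],"delta_rot":[0,0,-0.25]}
    - {"grip":255,"linear":[0,0,-0.04],"delta_rot":[0,0,-0.38]}
    - {"grip":255,"linear":[0,0,-0.05],"delta_rot":[0,0,-0.51]}
    - {"grip":255,"linear":[0,0,-0.06],"delta_rot":[0,0,-0.64]}
    - {"grip":255,"linear":[0,0,-0.07],"delta_rot":[0,0,-0.77]}
    - {"grip":255,"linear":[0,0,-0.09],"delta_rot":[0,0,-0.9]}
    - {"grip":255,"linear":[0,0,-0.1],"delta_rot":[0,0,-1.03]}
    - {"grip":255,"linear":[0,0,-0.11],"delta_rot":[0,0,-1.16]}
    - {"grip":255,"linear":[0,0,-0.12],"delta_rot":[0,0,-1.28]}

```text
time: 12.3
ee_pos: [0.5265, -0.0284, 0.065]
tcp_rot: [179.9, 0.1, 55.5]
wrist_force: [-4.2, -8.9, 7.8]
opening: 0.0472
grasp_force: 31.1
```

Run:
```python
from h import *
o=bot.get_obs(); print(o["time"],o["torque"],o["wrist_force"],o["ee_pos"],o["tcp_rot"],o["opening"],o["q"][5])
c=bot.camera("wrist"); save(c,"w4.png")
```

```text
12.3 [-1.76011826  0.95563009  0.13854373] [-4.21558109 -8.94489954  7.83268409] [ 0.52649146 -0.02844698  0.06498669] [1.79884988e+02 1.27756509e-01 5.55412551e+01] 0.04715158041760015 121.45716664305785
```

View pics/w4.png

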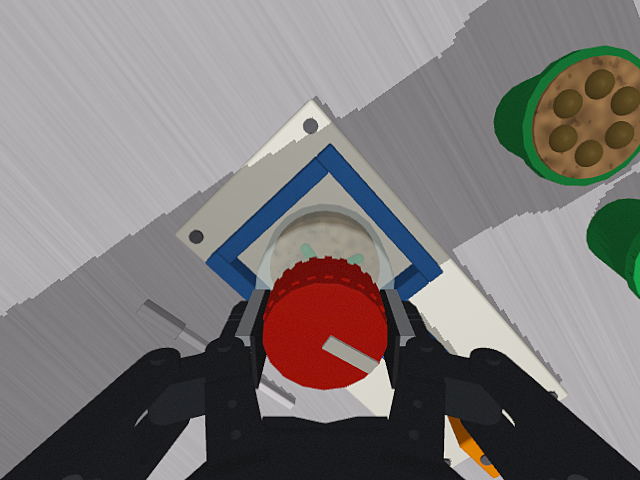

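The wrist picture shows the cap between the pads at (325,335), with the bar visible at (350,355), so I can measure the cap angle while gripping. I'll turn it slowly to the stop.

Request:
play_rows:
  targets:
    - {"grip":255,"linear":[0,0,-0.01],"delta_rot":[0,0,-0.06]}
    - {"grip":255,"linear":[0,0,-0.01],"delta_rot":[0,0,-0.12]}
    - {"grip":255,"linear":[0,0,-0.02],"delta_rot":[0,0,-0.18]}
    - {"grip":255,"linear":[0,0,-0.02],"delta_rot":[0,0,-0.22]}
    - {"grip":255,"linear":[0,0,-0.02],"delta_rot":[0,0,-0.26]}
    - {"grip":255,"linear":[0,0,-0.02],"delta_rot":[0,0,-0.29]}
    - {"grip":255,"linear":[0,0,-0.02],"delta_rot":[0,0,-0.32]}
    - {"grip":255,"linear":[0,0,-0.02],"delta_rot":[0,0,-0.32]}
    - {"grip":255,"linear":[0,0,-0.02],"delta_rot":[0,0,-0.32]}

```text
time: 13.25
ee_pos: [0.527, -0.0279, 0.0648]
tcp_rot: [179.9, 0.0, 37.6]
wrist_force: [-1.4, -5.7, 6.3]
opening: 0.0471
grasp_force: 31.0
```

Run:
```python
from h import *
o=bot.get_obs(); print(o["time"],o["torque"],o["wrist_force"],o["ee_pos"],o["tcp_rot"],o["opening"],o["q"][5])
c=bot.camera("wrist"); save(c,"w5.png"); P,h=cloud(c); print(cap(P,h))
```

```text
13.25 [-1.25819932  0.23110902  0.65865756] [-1.36551091 -5.70977707  6.2776999 ] [ 0.52703445 -0.02785319  0.06479328] [1.79860705e+02 5.54221568e-04 3.75811363e+01] 0.04714733676909115 139.45092635479065
(np.float64(0.09146661563826788), ((530.2236938476562, -23.949201583862305), 28.49102783203125), 1409, array([529.34384002, -31.98203243]), np.float64(-96.25081597820922))
```

```bash
cat >> h.py <<'E'
def bar(c):
    P,h=cloud(c); red=(h[...,1]>150)&((h[...,0]<5)|(h[...,0]>174))
    t=(np.hypot(P[...,0]-.5266,P[...,1]+.0270)<.022)&(P[...,2]>.088)&(P[...,2]<.1)
    w=(t&(h[...,1]<80)&(h[...,2]>90)).astype(np.uint8)
    n,l,s,_=cv2.connectedComponentsWithStats(cv2.morphologyEx(w,cv2.MORPH_OPEN,np.ones((5,5)))); k=1+s[1:,4].argmax()
    q=P[l==k][:,:2]*1000; r=cv2.minAreaRect(q.astype(np.float32)); vx,vy=cv2.fitLine(q.astype(np.float32),2,0,.01,.01)[:2,0]
    d=q.mean(0)-[526.6,-27.0]
    return len(q),r,q.mean(0),np.degrees(np.arctan2(d[1],d[0])),np.degrees(np.arctan2(vy,vx)),np.median(P[t&red][:,2])
E
python3 - <<'E'
from h import *
c=bot.camera("wrist"); print(bar(c))
E
```

```text
(819, ((528.7474975585938, -37.78302001953125), (7.3317131996154785, 21.940811157226562), 6.840372562408447), array([529.11496072, -37.74826868]), np.float64(-76.83043611014922), np.float32(-83.04729), np.float64(0.09146170105111617))
```

The bar reads −83° against the stop's −82°, and torque is 0.66 N·m, so the cap has bottomed out. I'll back it off a quarter turn.

Request:
play_rows:
  targets:
    - {"grip":255,"linear":[0,0,0.02],"delta_rot":[0,0,0.14]}
    - {"grip":255,"linear":[0,0,0.03],"delta_rot":[0,0,0.28]}
    - {"grip":255,"linear":[0,0,0.04],"delta_rot":[0,0,0.42]}
    - {"grip":255,"linear":[0,0,0.06],"delta_rot":[0,0,0.56]}
    - {"grip":255,"linear":[0,0,0.07],"delta_rot":[0,0,0.7]}
    - {"grip":255,"linear":[0,0,0.08],"delta_rot":[0,0,0.84]}
    - {"grip":255,"linear":[0,0,0.1],"delta_rot":[0,0,0.98]}
    - {"grip":255,"linear":[0,0,0.11],"delta_rot":[0,0,1.12]}
    - {"grip":255,"linear":[0,0,0.12],"delta_rot":[0,0,1.25]}
    - {"grip":255,"linear":[0,0,0.13],"delta_rot":[0,0,1.37]}

```text
time: 14.35
ee_pos: [0.5268, -0.0278, 0.066]
tcp_rot: [180.0, 0.1, 116.3]
wrist_force: [-1.8, -5.3, 7.6]
opening: 0.047
grasp_force: 31.1
```

Request:
play_rows:
  targets:
    - {"grip":255,"linear":[0,0,0.01],"delta_rot":[0,0,0.1]}
    - {"grip":255,"linear":[0,0,0.02],"delta_rot":[0,0,0.18]}
    - {"grip":255,"linear":[0,0,0.02],"delta_rot":[0,0,0.22]}
    - {"grip":255,"linear":[0,0,0.02],"delta_rot":[0,0,0.22]}
    - {"grip":255,"linear":[0,0,0.02],"delta_rot":[0,0,0.22]}

```text
time: 14.85
ee_pos: [0.5268, -0.0278, 0.0662]
tcp_rot: [-180.0, 0.1, 128.6]
wrist_force: [-2.6, -5.8, 6.6]
opening: 0.047
grasp_force: 31.1
```

Run:
```python
from h import *
o=bot.get_obs(); print(o["time"],o["torque"],o["wrist_force"],o["ee_pos"],o["tcp_rot"],o["opening"],o["q"][5])
c=bot.camera("wrist"); save(c,"w6.png"); print(bar(c))
P,h=cloud(c); print(fin(P,h),fin(P,h,.03,.045),blue(P,h))
```

```text
14.85 [-1.03192041  0.58131513  0.11058941] [-2.64021488 -5.77857304  6.59880328] [ 0.52676285 -0.02781499  0.06623511] [-1.79981051e+02  1.05957660e-01  1.28641966e+02] 0.04703070686533071 48.38498672386246
(709, ((537.9544677734375, -25.069286346435547), (20.774599075317383, 7.020646095275879), 8.577165603637695), array([538.06518369, -24.84977167]), np.float64(10.622099943045702), np.float32(6.700676), np.float64(0.09286851824776758))
(66, ((538.4239501953125, -154.90225219726562), (0.8881139159202576, 23.385986328125), 7.471884727478027)) (36, ((539.7927856445312, -163.35289001464844), (1.0500239133834839, 13.82413101196289), 7.346797466278076)) (7689, ((531.3712158203125, -55.96979522705078), (93.5344009399414, 153.69212341308594), 7.97841739654541))
```

View pics/w6.png

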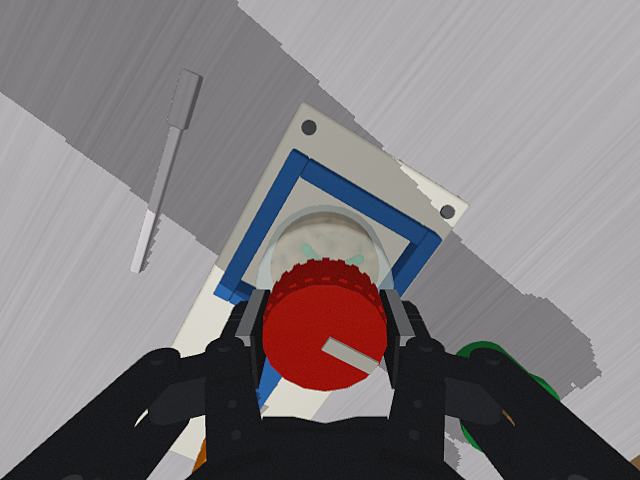

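The cap is still gripped at (325,335). Its bar (350,355) lies along stand +x, measuring 7–9° against 8°, and the cap has risen 1.4 mm. The turnbutton is still closed, so I'm handing in.

```bash
python3 -c "
from workcell import bot
print(bot.job_done())"
```

```text
the job is handed in; nothing more can be done
None
```

The job is handed in at about 15 s of the 54 s allowed: the turnbutton is closed over the blue tab, and the cap was screwed to its stop and backed off a quarter turn (within about 2° by camera). The gripper is still holding it, and nothing else was touched as far as I could see.

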